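# Hold the three-mirror lens cup-up for the gel

### The arm

A 7-joint arm with a two-finger parallel gripper is mounted at the origin on the work surface. World frame = base frame: x ahead of the robot, y to its left, z up, the work surface at z = 0. Lengths are in m, angles in rad, forces in N, time in s.
With the tool pointing down it reaches from about 0.4 to 0.9 m from the base axis. Payload 5.5 kg.
Tool frame: the origin (TCP) lies midway between the tips of the shut fingers; the grasp point (between the pads) lies 19 mm behind it (manip.grip_depth is the distance from the TCP to the grasp point, in m); z points along the fingers, x is the direction in which the jaws open and shut, and the axes are right-handed (so a half turn about z gives the same grasp; the last joint's range is limited). The gripper opens to 92 mm and grips with 3 to 60 N. Pads are 19 mm wide; open, the fingers measure 130 mm over their backs; the gripper's body (75 mm by 190 mm) begins 47 mm behind the grasp point.
Start: joints at [-0.861, 0.501, -0.427, 1.55, 0.221, 1.138, -0.21], TCP at [0.281, 0.586, 0.227] pointing down, gripper open.
Joint ranges: [-2.88, 2.88], [-0.31, 2.03], [-1.54, 1.56], [0.2, 2.42], [-1.41, 4.55], [0.19, 2.02], [-2.57, 2.57]. Speed limits (rad/s): [2.57, 2.57, 3.14, 3.14, 3.14, 3.14, 3.14].

### API

Orientations are given as a unit quaternion [x, y, z, w].
In Python, from bench import manip, effector, viewer gives the robot as it stands. Calls block until the motion is done:
- manip.move_pose(position, orientation): joint-space move of the TCP to a pose.
- manip.servo_line(position, ori=None, vel=0.15): straight line of the TCP; ori=None keeps the orientation; vel is the mean speed in m/s.
- manip.movej(angles): joint-space move.
- effector.open_jaws() and effector.close(f_grip=None): open the fingers fully, or close them until they stop; f_grip is the grip in N (None keeps the last).
- manip.sleep(seconds).
- manip.solve_ik(position, orientation): joint angles nearest the present ones, or None.
- viewer.get_image(name): name is "scene" or "top"; returns the picture (480x640x3 uint8, red, green, blue); there is no depth.
- viewer.get_calibration(name): a dict with "vfov" (degrees; the focal length in pixels is half the picture's height over the tangent of half this angle, whatever the lens; pixels are square), "cx", "cy" (the principal point, pixels), "dist_coeffs" ([k1, k2, p1, p2, k3] as OpenCV has them; the pictures are not rectified), "eye" and "attitude" of the camera in the world. Camera axes: x right, y down, z forward; pixel columns grow to the right and rows downward; lengths in m; the calibration is good to about 2 mm. A picture is of the moment at which its call begins. get_calibration takes no time and is no camera call.
A pose or a line that the arm cannot do raises manip.PlanningError and nothing moves.
- manip.hand_in(): hands the job in, once; it reports no verdict.
Readings, each from a call of its own:
- manip.current_clock(): time.
- manip.current_q(): joint angles.
- manip.current_joint_velocities(): joint speeds.
- manip.current_tau(): joint torques, N m.
- manip.current_tool_pos(): TCP position.
- manip.current_tcp_rot(): TCP orientation.
- manip.current_force(): force on the tool from outside, world axes, zero at the start.
- manip.current_wrist_torque(): the same for the moment, N m.
- manip.current_finger_gap(): finger opening in m.
Only numpy, scipy, OpenCV 4.12 (cv2) and the standard library are available. Lean on these libraries where they do the work, as an engineer would, in place of code of your own. Each camera call takes 0.05 s, during which the arm holds its last target. There are 200 camera calls.

### The job

The black eye-examination contact lens is lying on its side on the mat: one end is a flat glass window, the narrower end is hollowed into a shallow cup. Find the cup end, turn the lens so that the cup faces straight up and level, and finish holding it still in the gripper by its eight-sided grip, at least 10 cm above the mat and touching nothing else, ready for a drop of gel. Do not drop it, do not let the cup end touch the mat or anything but the fingers, and leave the gel bottle, hand lens, lens case and pen torch where they are.

Things in the scene. Friction and masses are not known exactly. Their poses are not given: they have to be found in the camera images.
- lens: Black contact lens, about 44 g, 34 mm long: an eight-sided grip 38 mm across flats (each 15.7 mm wide), 22 mm long, then at one end the nose with the cup; the other end is a flat window. Origin: centre of the window; z runs along the lens and out of the cup (cup up = z up); x, y normal to flats. Starts with z level in any direction, one flat on the mat, two flats upright, axis 19 mm above the mat.
- lens_grip (a point): centre of the eight-sided grip, on the lens axis, 11 mm from the window; axes as lens. The lens balances close to here.
- cup: the nose of the lens with the cup, part of the lens: round, 26 mm across at the grip, 23 mm at the mouth, 12 mm long; cup (blind hole) 18 mm wide, 6 mm deep. Origin: centre of the cup's mouth, 34 mm from the window; z points out of it. Fingers may feel its outside, but the lens must not finally be held by it.
- mat: flat grey silicone mat, 240 x 300 x 3 mm, fixed to the table; the origin is the centre of its underside, at table height (z = 0), z up, x along its 240 mm side
- gel_bottle: bystander: standing white dropper bottle, 32 mm across, 85 mm tall; origin at the centre of its foot
- ring_lens: bystander: hand-held lens in a black ring lying flat, 33 mm across, 12 mm high; origin under its centre
- lens_case: bystander: open black lens case with grey lining, 85 x 65 x 36 mm, lid folded down behind it; origin under its centre
- pen_torch: bystander: metal pen torch lying down, 122 mm long, 15 mm thick; origin underneath, near its middle; x along it
Things that resemble listed ones, but are neither listed nor needed, are in the scene too. There is more than one size of the lens; the job needs the largest.

How it is judged:
By the outcome, as a careful person would: the job done as asked, in the order asked, and still so for the second after the job is handed in, while the arm keeps its last pose, push and grip.
It also fails if it takes over 35 s, if anything falls off the work surface, if the arm or the gripper's body presses on something with over 40 N, if the wrist force passes 120 N, or if a joint passes its speed limit or range.

## Working session

There is one attempt and no reset: what is moved stays moved. The work goes in short steps, each a Python script; the robot and the scene stay as the last script left them, time stands still between calls to the robot, and variables do not carry over. Pictures are saved under pics/ and viewed, on a budget of 10 in all, crops included, one or two more only if the job needs it, and the job is handed in when it is done.

```bash
ls; mkdir -p pics
python3 - <<'E'
from bench import manip, effector, viewer
import cv2
for n in ("scene","top"):
    im=viewer.get_image(n); cv2.imwrite(f"pics/{n}0.png",im[:,:,::-1]); print(n,viewer.get_calibration(n))
print(manip.current_clock(), manip.current_finger_gap(), manip.grip_depth, manip.current_tcp_rot())
E
```

```text
pics
scene {'vfov': 54.20256150713922, 'cx': 319.3222615004301, 'cy': 243.74623699996647, 'dist_coeffs': array([-0.03369688,  0.        ,  0.        ,  0.        ,  0.        ]), 'eye': array([ 1.01652279, -0.51198975,  0.47460432]), 'attitude': array([ 0.83700782,  0.26963991, -0.15661006, -0.44965044])}
top {'vfov': 51.9352274581576, 'cx': 320.6652954807009, 'cy': 244.36017165895834, 'dist_coeffs': array([-0.02369508,  0.        ,  0.        ,  0.        ,  0.        ]), 'eye': array([0.51858659, 0.02549266, 1.02824194]), 'attitude': array([-0.7010573 ,  0.71097043, -0.03021376,  0.04611767])}
0.1 0.09184902034207534 0.0188 [ 8.46173487e-01  5.32906817e-01 -7.54431882e-04  4.29755976e-04]
```

View pics/scene0.png

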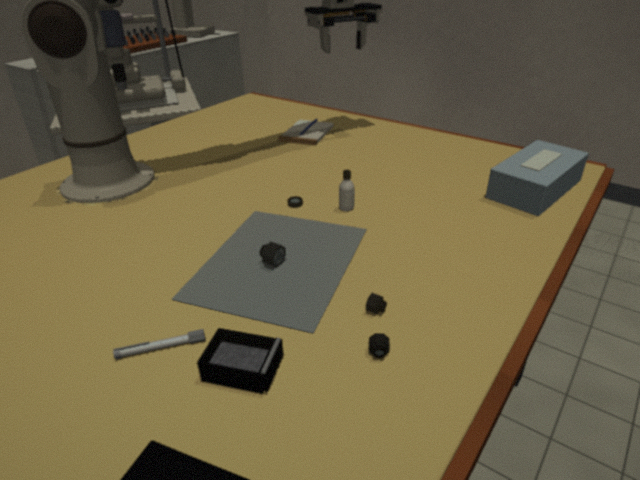

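View pics/top0.png

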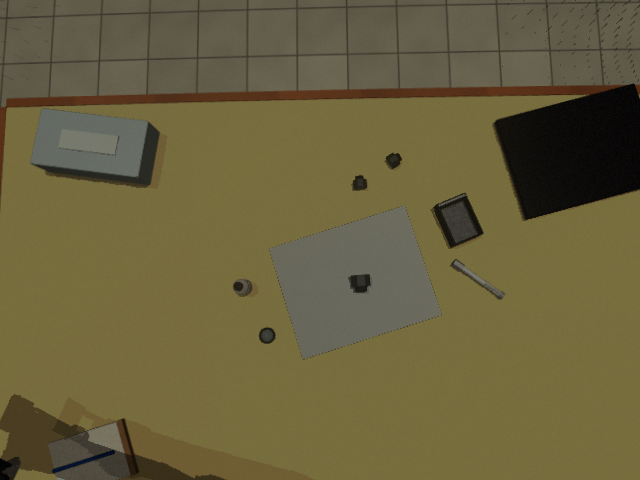

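Candidates for the lens in the top picture are the black piece on the mat (360,283), two smaller ones on the table (360,183) and (394,160), and the ring lens (267,335). I choose the one on the mat, the largest, and check it in a close crop.

```bash
cat > h.py <<'E'
import numpy as np, cv2
from scipy.spatial.transform import Rotation as R
from bench import manip, effector, viewer
def ray(n,px):
    c=viewer.get_calibration(n); f=240/np.tan(np.radians(c["vfov"])/2)
    K=np.array([[f,0,c["cx"]],[0,f,c["cy"]],[0,0,1]])
    u=cv2.undistortPoints(np.array(px,float).reshape(-1,1,2),K,c["dist_coeffs"])[:,0]
    return c["eye"], R.from_quat(c["attitude"]).apply(np.c_[u,np.ones(len(u))])
def onplane(n,px,z):
    e,d=ray(n,px); return e+d*((z-e[2])/d[:,2])[:,None]
def proj(n,P):
    c=viewer.get_calibration(n); f=240/np.tan(np.radians(c["vfov"])/2)
    K=np.array([[f,0,c["cx"]],[0,f,c["cy"]],[0,0,1]])
    r=R.from_quat(c["attitude"]).inv()
    return cv2.projectPoints(np.atleast_2d(P).astype(float),r.as_rotvec(),-r.apply(c["eye"]),K,c["dist_coeffs"])[0][:,0]
def crop(im,x,y,w,h,s,g=.5):
    c=im[y:y+h,x:x+w]; c=(255*(c/255.)**g).astype(np.uint8)
    return cv2.resize(c,None,fx=s,fy=s,interpolation=cv2.INTER_CUBIC)
E
python3 - <<'E'
from h import *
t=cv2.imread("pics/top0.png"); s=cv2.imread("pics/scene0.png")
cv2.imwrite("pics/c1.png",np.hstack([crop(t,340,263,40,40,10),crop(s,252,233,40,40,10)]))
g=t[255:312,330:392].max(2); print(g[15:45:1,15:48:1])
m=(g<75).astype(np.uint8)
n,l,st,ce=cv2.connectedComponentsWithStats(m); print(st,ce)
i=1+np.argmax(st[1:,4]); ys,xs=np.nonzero(l==i)
print(cv2.minAreaRect(np.c_[xs+330,ys+255].astype(np.float32)))
mm=(t.max(2)>60)&((t.max(2).astype(int)-t.min(2))<25)
print("mat corners",onplane("top",[(270,250),(405,206),(441,315),(304,358)],.003))
E
```

```text
[[107 105 106 107 106 104 105 106 105 108 106 105 107 107 105 106 107 106
  105 106 106 105 106 106 106 107 106 106 106 106 105 105 105]
 [105 106 107 108 106 104 104 104 106 106 108 107 106 106 105 107 106 106
  104 106 108 107 106 106 108 108 106 108 105 105 107 106 106]
 [104 105 104 104 105 106 104 104 107 108 105 107 108 106 105 106 105 104
  107 105 106 106 108 105 107 107 108 108 106 106 106 106 107]
 [105 108 105 108 107 105 106 106 105 107 107 108 107 106 104 105 105 105
  102 103 103 103 101 101 104 107 107 106 106 104 107 105 107]
 [102 106 105 105 105 107 103 102 103  97  99  97  99 101  97  99  92  82
   77  74  67  66  59  57  78 105 106 107 106 105 106 106 107]
 [106 107 107 104 105 101  78  76  62  50  48  37  47  49  51  50  50  51
   50  42  33  32  31  30  55 100 107 105 107 106 105 106 105]
 [106 105 105 101  99  64  36  32  31  32  30  32  47  50  53  51  51  52
   53  41  29  32  29  33  39  98 103 106 108 106 108 106 104]
 [108 106 107  67  59  44  33  30  30  31  31  29  49  49  51  52  52  51
   50  42  33  34  30  31  38  87  94 104 106 106 106 106 106]
 [10
[... 2694 characters left out ...]
 106 106 105 104 107 105 103 107 104 106]
 [104 105 105 105 105 105 104 105 105 105 106 106 105 105 107 104 106 105
  106 105 104 106 107 106 106 106 105 105 104 103 105 105 105]
 [106 104 104 103 105 105 106 105 104 106 105 103 107 105 106 107 105 104
  106 105 106 105 106 103 105 106 106 107 106 106 105 105 106]]
[[   0    0   62   57 3196]
 [  18   19   23   19  338]] [[30.62202753 28.03723404]
 [29.34615385 27.64792899]]
((359.2664489746094, 283.43035888671875), (17.926074981689453, 21.638044357299805), 84.80557250976562)
mat corners [[ 0.61966281  0.15425084  0.003     ]
 [ 0.70840004 -0.1306587   0.003     ]
 [ 0.48024509 -0.19741324  0.003     ]
 [ 0.39655582  0.08497698  0.003     ]]
```

View pics/c1.png

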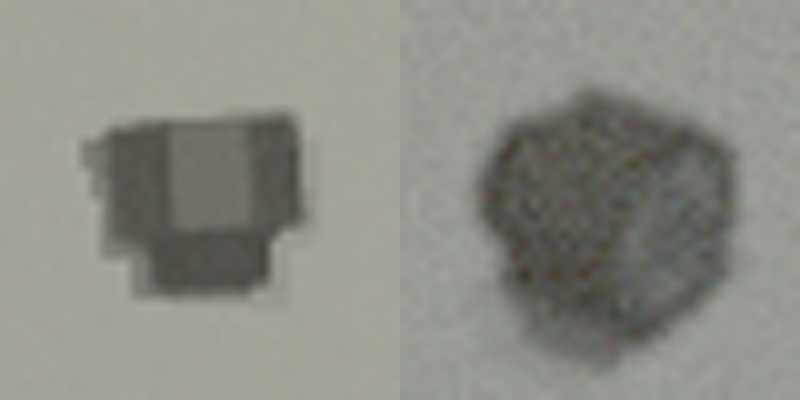

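The crop confirms it. The wide end with the light window is at the top of the picture (about row 275, facing away from the base). The narrow nose with the cup is at the bottom (about (361,292), facing the base). Next I measure the axis from the edges of the top flat.

```bash
cat >> h.py <<'E'
def measure():
    a=np.mean([cv2.cvtColor(viewer.get_image("top"),cv2.COLOR_RGB2GRAY).astype(float) for _ in range(6)],0)
    return a
E
python3 - <<'E'
from h import *
a=np.mean([viewer.get_image("top").max(2).astype(float) for _ in range(6)],0)
np.save("a.npy",a)
def cross(v,x0,th):
    for i in range(len(v)-1):
        if (v[i]-th)*(v[i+1]-th)<=0 and v[i]!=v[i+1]: return x0+i+(th-v[i])/(v[i+1]-v[i])
rows=range(276,284)
L=[(cross(a[r,354:360],354,40),r) for r in rows]
Rr=[(cross(a[r,362:368],362,40),r) for r in rows]
E=[(cross(a[r,366:374],366,62),r) for r in range(276,283)]
for nm,p,z in(("L",L,.041),("R",Rr,.041),("E",E,.030)):
    w=onplane("top",p,z)[:,:2]; vx,vy,x,y=cv2.fitLine(w.astype(np.float32),cv2.DIST_L1,0,.001,.001).ravel()
    print(nm,[round(q[0],2) for q in p],np.degrees(np.arctan2(vy,vx))%180,w.mean(0))
W=[(c,cross(a[270:278,c],270,75)) for c in range(357,365)]
B=[(c,cross(a[283:288,c],283,40)) for c in range(358,364)]
N=[(c,cross(a[288:295,c],288,65)) for c in range(357,363)]
for nm,p,z in(("window edge",W,.041),("grip end",B,.041),("nose",N,.033)):
    w=onplane("top",p,z)[:,:2]; vx,vy,x,y=cv2.fitLine(w.astype(np.float32),cv2.DIST_L2,0,.001,.001).ravel()
    print(nm,[round(q[1],2) for q in p],(np.degrees(np.arctan2(vy,vx))+90)%180,w.mean(0))
E
```

```text
L [np.float64(356.49), np.float64(356.49), np.float64(356.55), np.float64(356.6), np.float64(356.62), np.float64(356.6), np.float64(356.58), np.float64(356.82)] 0.7725826 [ 0.55411436 -0.0238222 ]
R [np.float64(364.2), np.float64(364.14), np.float64(364.44), np.float64(364.52), np.float64(364.63), np.float64(364.65), np.float64(364.66), np.float64(364.66)] 3.1853154 [ 0.55389538 -0.03956208]
E [np.float64(369.38), np.float64(369.49), np.float64(369.56), np.float64(369.58), np.float64(369.56), np.float64(369.59), np.float64(369.82)] 1.8015803 [ 0.55515278 -0.05055612]
window edge [np.float64(274.46), np.float64(274.5), np.float64(274.51), np.float64(274.51), np.float64(274.43), np.float64(274.22), np.float64(274.0), np.float64(273.95)] 3.9900513 [ 0.56433703 -0.03183306]
grip end [np.float64(285.46), np.float64(285.36), np.float64(285.38), np.float64(285.34), np.float64(285.36), np.float64(285.13)] 1.8967972 [ 0.54238073 -0.03136751]
nose [np.float64(292.36), np.float64(292.33), np.float64(292.35), np.float64(292.34), np.float64(292.23), np.float64(292.22)] 0.89364624 [ 0.52865539 -0.0295284 ]
```

```bash
cat >> h.py <<'E'
th=np.radians(2.3); n=-np.array([np.cos(th),np.sin(th),0]); G=np.array([.5534,-.0318])
def down(s):
    z=np.array([0,0,-1.]); y=s*n; return R.from_matrix(np.c_[np.cross(y,z),y,z])
def final(s,az):  # tool level towards azimuth az, cup (tool y*s) up
    z=np.array([np.cos(az),np.sin(az),0]); y=np.array([0,0,s*1.]); return R.from_matrix(np.c_[np.cross(y,z),y,z])
E
python3 - <<'E'
from h import *
for s in(1,-1):
    print(s,"pre",np.round(manip.solve_ik([*G,.12],down(s).as_quat()),2) if manip.solve_ik([*G,.12],down(s).as_quat()) is not None else None)
    for az in np.radians(range(-120,121,30)):
        for p in([.55,0,.3],[.65,0,.35],[.45,.25,.35],[.45,-.25,.35]):
            q=manip.solve_ik(p,final(s,az).as_quat())
            if q is not None: print(s,round(np.degrees(az)),p,np.round(q,2))
E
```

```text
1 pre [-0.19  0.44  0.25  1.9  -0.15  0.82 -1.4 ]
1 -120 [0.55, 0, 0.3] [-0.89  1.25  0.9   1.25  0.38  1.94 -0.52]
1 -120 [0.45, -0.25, 0.35] [-0.43  0.78  0.39  1.74  0.89  1.78 -0.89]
1 -90 [0.55, 0, 0.3] [-0.84  0.88  0.3   1.67  0.92  1.77 -0.94]
1 -90 [0.65, 0, 0.35] [-0.73  0.91  0.3   1.42  1.03  1.82 -0.74]
1 -90 [0.45, 0.25, 0.35] [-1.36  1.03  0.68  1.38  0.55  2.   -0.66]
1 -90 [0.45, -0.25, 0.35] [-0.68  0.6   0.45  2.17  1.19  1.48 -1.09]
1 -60 [0.55, 0, 0.3] [-0.97  0.7   0.24  2.11  1.28  1.52 -1.19]
1 -60 [0.65, 0, 0.35] [-0.87  0.68  0.3   1.92  1.37  1.47 -0.99]
1 -60 [0.45, 0.25, 0.35] [-1.25  0.73  0.11  1.76  1.    1.9  -0.99]
1 -30 [0.65, 0, 0.35] [-0.74  0.48  0.19  2.35  2.01  1.35 -1.33]
1 -30 [0.45, 0.25, 0.35] [-1.31  0.54 -0.02  2.18  1.32  1.69 -1.17]
1 30 [0.65, 0, 0.35] [-0.48  0.9   1.13  2.37  3.83  1.98 -2.31]
1 30 [0.45, -0.25, 0.35] [ 1.38  0.55 -0.21  2.18 -1.38  1.54 -2.01]
1 60 [0.55, 0, 0.3] [ 0.83  0.69 -0.21  2.1  -1.39  1.5  -1.95]
1 60 [0.65, 0, 0.35] [ 0.88  0.7  -0.43  1.9  -1.4   1.36 -2.18]
1 60 [0.45, -0.25, 0.35] [ 1.07  0.73  0.01  
[... 1337 characters left out ...]
1  2.18 -1.38  1.54  1.13]
-1 60 [0.55, 0, 0.3] [ 0.79  0.68 -0.16  2.1  -1.4   1.53  1.19]
-1 60 [0.65, 0, 0.35] [ 0.88  0.7  -0.43  1.9  -1.4   1.36  0.97]
-1 60 [0.45, -0.25, 0.35] [ 1.1   0.73 -0.02  1.75 -1.1   1.89  0.99]
-1 90 [0.55, 0, 0.3] [ 0.54  0.85 -0.    1.66 -1.12  1.88  1.01]
-1 90 [0.65, 0, 0.35] [ 0.55  0.9  -0.12  1.4  -1.18  1.86  0.76]
-1 90 [0.45, 0.25, 0.35] [ 0.39  0.56 -0.23  2.15 -1.35  1.54  1.11]
-1 90 [0.45, -0.25, 0.35] [ 1.28  1.02 -0.65  1.34 -0.62  1.99  0.63]
-1 120 [0.55, 0, 0.3] [ 0.72  1.14 -0.65  1.21 -0.58  1.99  0.62]
-1 120 [0.65, 0, 0.35] [ 0.74  1.52 -1.48  0.82 -0.09  2.01  0.03]
-1 120 [0.45, 0.25, 0.35] [ 0.46  0.82 -0.55  1.71 -0.89  1.67  0.8 ]
```

Run:
```python
from h import *
q=down(1).as_quat()
manip.move_pose([*G,.12],q)
manip.servo_line([*G,.08],vel=.15)
t=viewer.get_image("top")[:,:,::-1];s=viewer.get_image("scene")[:,:,::-1]
print(proj("top",[[*G,.022]]),proj("scene",[[*G,.022],[*G,.08]]),manip.current_tool_pos(),manip.current_clock())
cv2.imwrite("pics/c2.png",np.hstack([crop(t,310,233,100,100,4),crop(s,222,183,100,100,4)]))
```

```text
[[360.0643445  280.13883723]] [[272.68880586 254.79534716]
 [270.07833208 225.69929471]] [ 0.55415441 -0.03168255  0.08079866] 3.35
```

View pics/c2.png

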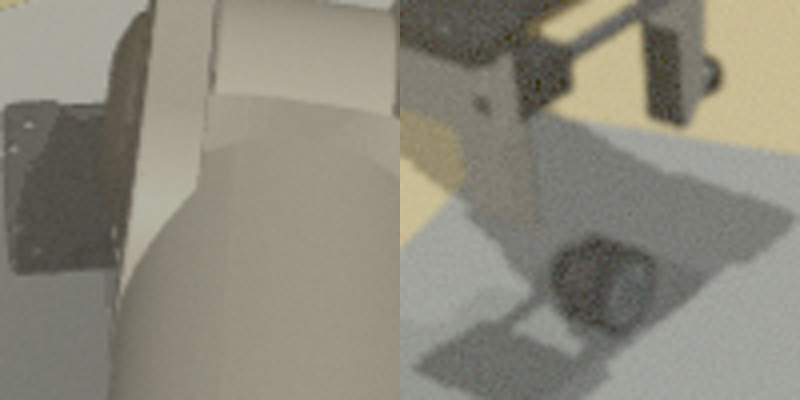

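The open fingers straddle the lens. In the scene view the tips are near (248,238) and (294,213), with their midpoint at the projected TCP, and the lens at (272,253) lies at the predicted pixel. I descend and grip.

Run:
```python
from h import *
manip.servo_line([*G,.0075],vel=.08)
print(manip.current_tool_pos(),manip.current_force())
effector.close(f_grip=25)
print(manip.current_finger_gap(),manip.current_force())
manip.servo_line([*G,.06],vel=.08)
print(manip.current_finger_gap(),manip.current_force(),manip.current_clock())
t=viewer.get_image("top")[:,:,::-1];s=viewer.get_image("scene")[:,:,::-1]
cv2.imwrite("pics/c3.png",crop(s,222,183,100,100,6))
```

```text
[ 0.55390997 -0.03189087  0.00791304] [-0.1120965  -0.17786947 -0.32451245]
0.03739110291297039 [ 0.4148616   0.49851733 -0.0564567 ]
0.03790229660170984 [-0.15239446 -0.50539198 -0.64381403] 6.1
```

View pics/c3.png

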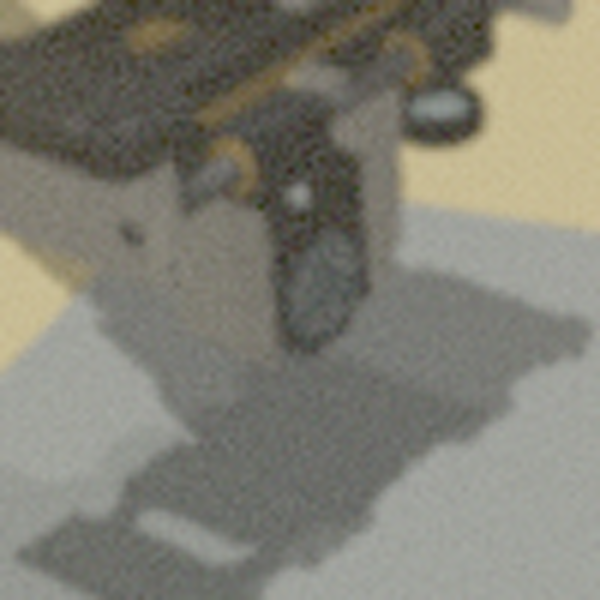

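Run:
```python
from h import *
manip.servo_line([*G,.30],vel=.2)
q=final(1,-np.pi/2).as_quat()
try: manip.move_pose([.55,-.05,.36],q)
except manip.PlanningError as e: print(e); manip.move_pose([.55,0,.34],q)
manip.sleep(.3)
r=R.from_quat(manip.current_tcp_rot()); p=np.array(manip.current_tool_pos())
print(manip.current_finger_gap(),p,r.as_matrix().round(4),manip.current_clock(),manip.current_force())
g=p-.0188*r.as_matrix()[:,2]; u,v=proj("scene",[g])[0]; u2,v2=proj("top",[g])[0]; print(u,v,u2,v2)
t=viewer.get_image("top")[:,:,::-1];s=viewer.get_image("scene")[:,:,::-1]
cv2.imwrite("pics/c4.png",np.hstack([crop(t,int(u2)-30,int(v2)-30,60,60,6),crop(s,int(u)-30,int(v)-30,60,60,6)]))
```

```text
0.03793144455956647 [ 0.54983092 -0.05119495  0.36079011] [[ 1.     -0.0019 -0.0024]
 [-0.0024 -0.0011 -1.    ]
 [ 0.0019  1.     -0.0011]] 8.925 [ 0.60898644 -0.14809444 -0.45190194]
251.79343963950814 43.672620641696994 374.670690046587 273.85545412186457
```

View pics/c4.png

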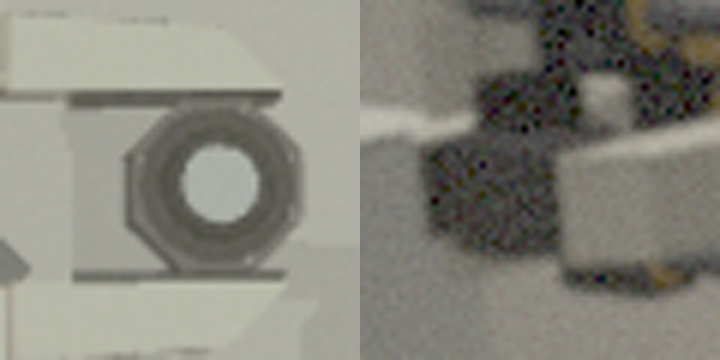

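The cup faces up, and the pads hold two opposite grip flats (gap 37.9 mm). I check levelness better by raising the lens directly under the top camera, where any tilt shows as eccentric circles.

Run:
```python
from h import *
q=final(1,-np.pi/2).as_quat()
for z in(.68,.62,.56,.5):
    try: manip.move_pose([.5186,.012,z],q); break
    except manip.PlanningError as e: print(z,e)
manip.sleep(.3)
r=R.from_quat(manip.current_tcp_rot()); p=np.array(manip.current_tool_pos())
print(manip.current_finger_gap(),p,r.as_matrix().round(4)[2],manip.current_clock())
u,v=proj("top",[p-.0145*r.as_matrix()[:,2]])[0]; print(u,v)
t=viewer.get_image("top")[:,:,::-1]
cv2.imwrite("pics/top5.png",t)
cv2.imwrite("pics/c5.png",crop(t,int(u)-40,int(v)-40,80,80,7)); print(int(u)-40,int(v)-40)
```

```text
0.037720026494408185 [0.51874947 0.01193026 0.67947488] [-0.0011  1.      0.0011] 10.5667
330.834906234634 297.47579814812417
290 257
```

View pics/c5.png

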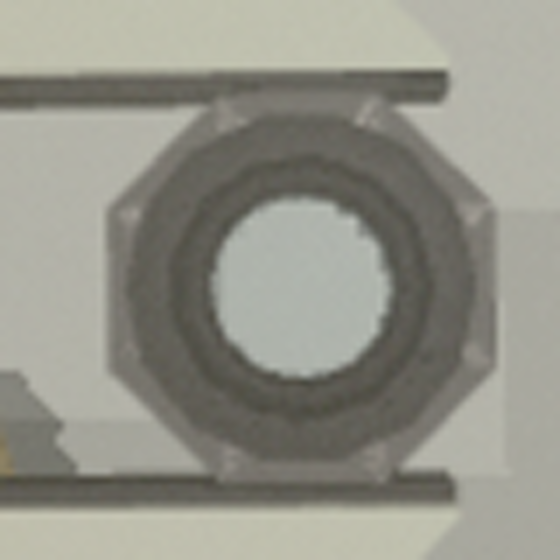

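The octagon (x centre 302, y 285), the nose (301, 286) and the inner disc (301, 287) are concentric to about 1–2 crop pixels, so the axis is vertical within about 1°. I do a last check on the bystanders, then hand in.

Run:
```python
from h import *
s0=cv2.imread("pics/scene0.png").astype(int); s=viewer.get_image("scene")[:,:,::-1].astype(int)
for nm,(x,y,w,h) in dict(bottle=(335,168,24,46),ring=(285,194,20,15),case=(195,328,92,65),torch=(110,328,98,32),small=(362,288,30,72)).items():
    a,b=s0[y:y+h,x:x+w].mean(2),s[y:y+h,x:x+w].mean(2)
    print(nm,cv2.phaseCorrelate(a,b),abs(a-b).mean().round(1))
print(manip.current_finger_gap(),np.abs(manip.current_joint_velocities()).max(),manip.current_force(),manip.current_clock())
manip.hand_in()
```

```text
bottle ((0.3283352811879343, 0.15016263049669476), 0.467959693492795) 20.0
ring ((0.06726044669868436, 0.47615716579170986), 0.8769850922865436) 26.9
case ((0.032021783895459066, 0.013805320285676714), 1.0203406207658192) 3.9
torch ((0.027106956069310684, 0.03156585779487742), 1.0733103010375573) 3.2
small ((-0.035209705959873716, -0.02575280379635103), 1.0758139480637885) 3.5
0.03738592832628954 0.00465795018700603 [ 0.0548761   0.01419954 -1.16249513] 10.6667
the job is handed in; nothing more can be done
```

The job is handed in. The large lens from the mat is held by two opposite flats of its eight-sided grip, cup straight up, with the tool tip about 68 cm above the table. I gripped it with the tool pointing down, lifted it, and turned it about the jaw axis in the air.

**Checks before hand-in:**
- **Grip:** the finger gap was 37.4 mm (flats are 38 mm across), the arm was practically still, and the clock read 10.7 s of the 35 s.
- **Level:** the last close view from above showed grip, nose and cup concentric, so the cup is level to about 1°.
- **Cup end:** it touched nothing that I could see, but I did not watch every moment of the move.
- **Bystanders:** the lens case and pen torch measured under 0.05 px of shift. The gel bottle and ring lens read 0.3–0.5 px with changed brightness. I put that down to the arm's shadow, because the arm never went near them, but I did not view a picture to confirm it.

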